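# Hang the blue shelf bracket on the slotted bench upright

### The job

Hang the blue shelf bracket on the white slotted upright: put its two hook tabs through the upper pair of slots, with its back plate against the upright, and lower it until both hooks are fully seated on the slots' lower edges, then let go. Leave the orange bracket standing where it is.

Things in the scene. Friction and masses are not known exactly. Their poses are not given: they have to be found in the camera images.
- blue_bracket: blue shelf bracket, loose, 250 g, standing on the bench. Origin on its underside, z up, +x the way its hooks point. Shelf 115 x 100 x 5 mm (x -45 to 70) with 12 mm lips; back plate 100 wide, 110 high, rear face at x = 70. Grip the middle rib: 12 mm thick in y, x -25 to 64, top at z = 85; take it across y near x = 0 from above, fingertips down to about z = 50
- blue_hooks (a point): point midway between the blue bracket's two steel hook tabs, on the back plate's rear face at the height of the tabs' underside: (70, 0, 100) mm from its origin, same axes. Tabs at y = -28 and 28, 14 mm wide: a neck 5 mm thick (z 0 to 5) runs back, a lip hangs from its end down to z = -17, at most x = 17. Gap from rear face to lip: 8 mm at the neck, 12 at the lip's foot
- upper_slots (a point): point midway between the upper two slots of the fixed white upright, on its front face at the slots' lower edges, 200 mm over the bench; z up, +x from the front into the panel. Panel 5 mm thick, 120 wide, 262 high; slots 26 wide (centred at y = -28 and 28), 41 high. A like lower pair is 70 mm below. blue_hooks meets this point when seated; let go, it may sag a few mm forward
- orange_bracket: a bystander: bracket of the same shape, size and axes as the blue one, but orange; it stays where it stands

How it is judged:
By the outcome, as a careful person would: the job done as asked, in the order asked, and still so for the second after the job is handed in, with the robot touching nothing.
It also fails if it takes over 45 s, if anything falls off the work surface, if the arm or the gripper's body presses on something with over 40 N, if the wrist force passes 120 N, or if a joint passes its speed limit or range.

### The arm

A 6-joint arm with a two-finger parallel gripper is mounted at the origin on a cart in front of the work surface, level with it; the furniture and walls round the work are solid. World frame = base frame: x ahead of the robot, y to its left, z up, the work surface at z = 0. Lengths are in m, angles in degrees, forces in N, time in s.
With the tool pointing down it reaches from about 0.35 to 0.875 m from the base axis. Payload 4.2 kg.
Tool frame: the origin (TCP) lies between the finger pads; the fingertips stand 19 mm ahead of it and the grasp point (between the pads) is the TCP; z points along the fingers, y is the line along which they close (so a half turn about z gives the same grasp; the last joint's range is limited). The gripper opens to 87 mm and grips with 3 to 60 N. Pads are 19 mm wide; open, the fingers measure 117 mm over their backs; the gripper's body (75 mm by 190 mm) begins 51 mm behind the grasp point.
Start: joints at [-56.345, 22.042, 0.453, 0, -68.411, -14.817], TCP at [0.202, -0.591, 0.242] pointing down, gripper open.
Joint ranges: [-179.83, 179.83], [-69.29, 118.12], [-61.27, 80.66], [-181.25, 117.63], [-171.15, -9.14], [-177.46, 177.46]. Speed limits (degrees/s): [159.86, 159.86, 180, 180, 180, 180].

### API

Orientations are given as a 3x3 rotation matrix whose columns are the frame's x, y, z axes.
In Python, from station import r gives the robot as it stands.
- The arm moves only by the tool drive_tool, never from a script. Its argument "steps" is one flat list of numbers, 7 for each row, row after row: the turn, a rotation vector about the tool's x, y, z in rad, then the shift along the tool's x, y, z in m, then the opening, from 0 (shut) to 1 (fully open). A call has 1 to 10 rows; each row shifts and turns the commanded pose from where the row before left it, along the tool's axes as they then stand; what a row does not reach is not made up. A row lasts 1/12 s, in which the tool goes at most 41.7 mm and 7.16 degrees, less where a joint would pass 70% of its speed; a pose out of reach is approached as far as the arm can. A call is refused whole if a number of a shift passes 0.0417 or a number of a turn 0.125, either way. A call with a gripper value outside its range is refused whole. The fingers move at their own pace and stop on an object; the grip force is fixed at half the most. Time passes only in rows, so rows that do not move let the fingers close. It gives the time, the measured TCP pose, the force, the opening and the grip force at its end, in the units of the state.
- r.sense(): the state, without advancing time (a new reading comes with each control period).
- r.capture(name): name is "scene" or "top" or "wrist"; returns the picture (480x640x3 uint8, blue, green, red); there is no depth.
- r.camera_params(name): a dict with "camera_matrix" (3x3 intrinsics, pixels), "extrinsics" (4x4, takes a point from world to camera coordinates). Camera axes: x right, y down, z forward; pixel columns grow to the right and rows downward; lengths in m; the calibration is good to about 2 mm. A picture is of the moment at which its call begins: read the wrist's pose just before it. camera_params takes no time and is no camera call; for the wrist camera it gives the pose at the moment of the call.
- r.finish_job(): hands the job in; it is judged then, once.
The state is a dict: "time_s": time; "joints": joint angles; "joint_velocities": joint speeds; "effort": joint torques, N m; "tcp_pos": TCP position; "ee_rot": TCP orientation; "wrist_force": force on the tool from outside, world axes, zero at the start; "moment": the same for the moment, N m; "gripper_width": opening from 0.0 (shut) to 1.0 (fully open); "gripper_force": force on a finger pad.
Only numpy, scipy, OpenCV 4.12 (cv2) and the standard library are available. Lean on these libraries where they do the work, as an engineer would, in place of code of your own. Each camera call takes 0.05 s, during which the arm holds its last target. There are 200 camera calls.

## Working session

There is one attempt and no reset: what is moved stays moved. The work goes in short steps, Python scripts to look and compute and a tool call to move; the robot and the scene stay as the last step left them, time stands still between calls to the robot, and variables do not carry over. Pictures are saved under pics/ and viewed, at most 10 in all, crops included, and the job is handed in when it is done.

Besides the shell and the picture viewer there is one more tool, called as a command line: name --argument value ..., lists and objects as JSON in quotes. drive_tool: Moves the arm, as the interface text tells. Its arguments: {"type":"object","properties":{"steps":{"type":"array"}},"required":["steps"]}

```bash
mkdir -p pics; ls; python3 - <<'E'
from station import r
import cv2,numpy as np
s=r.sense();print({k:np.round(v,3).tolist() for k,v in s.items()})
for n in("scene","top"):
    cv2.imwrite(f"pics/{n}0.png",r.capture(n));p=r.camera_params(n);print(n,np.round(p["camera_matrix"],1).tolist(),np.round(p["extrinsics"],3).tolist())
E
```

```text
pics
{'time_s': 0.0, 'joints': [-56.346, 22.091, 0.38, -0.027, -68.41, -14.817], 'joint_velocities': [0.1, 0.045, 0.022, 0.014, -0.012, -0.05], 'effort': [-0.002, -39.066, 18.741, 4.22, 0.011, -0.0], 'tcp_pos': [0.202, -0.591, 0.24], 'ee_rot': [[-0.946, -0.323, -0.001], [-0.323, 0.946, 0.002], [0.0, 0.002, -1.0]], 'wrist_force': [-0.911, 0.068, 0.125], 'moment': [-0.028, -0.039, -0.017], 'gripper_force': 0.0, 'gripper_width': 0.999}
scene [[542.9, 0.0, 320.2], [0.0, 542.9, 228.3], [0.0, 0.0, 1.0]] [[0.998, -0.061, 0.005, -0.581], [-0.048, -0.833, -0.552, 0.097], [0.038, 0.55, -0.834, 1.322], [0.0, 0.0, 0.0, 1.0]]
top [[596.5, 0.0, 322.4], [0.0, 596.5, 244.0], [0.0, 0.0, 1.0]] [[-0.006, -1.0, 0.019, -0.033], [-0.992, 0.004, -0.13, 0.604], [0.13, -0.02, -0.991, 1.419], [0.0, 0.0, 0.0, 1.0]]
```

View pics/scene0.png

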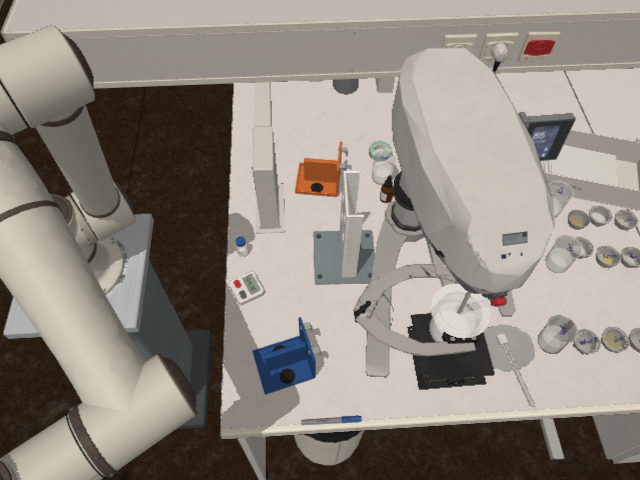

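View pics/top0.png

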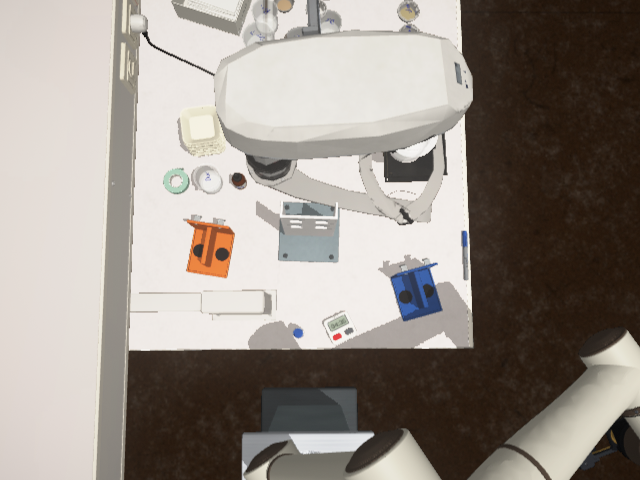

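The scene shows the blue bracket near (285,365), the orange one near (320,180) and the white upright near (350,230). In the top view, blue is near (416,292), the upright face near (309,215) and orange near (211,247). A stand mixer sits behind the upright. Next I'll enlarge both views to measure.

```bash
python3 - <<'E'
import cv2
a=cv2.imread("pics/top0.png")[190:330,265:455];cv2.imwrite("pics/topc.png",cv2.resize(a,None,fx=4,fy=4,interpolation=cv2.INTER_CUBIC))
a=cv2.imread("pics/scene0.png")[130:400,230:430];cv2.imwrite("pics/scec.png",cv2.resize(a,None,fx=2.2,fy=2.2,interpolation=cv2.INTER_CUBIC))
E
```

```text
(no output)
```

View pics/topc.png

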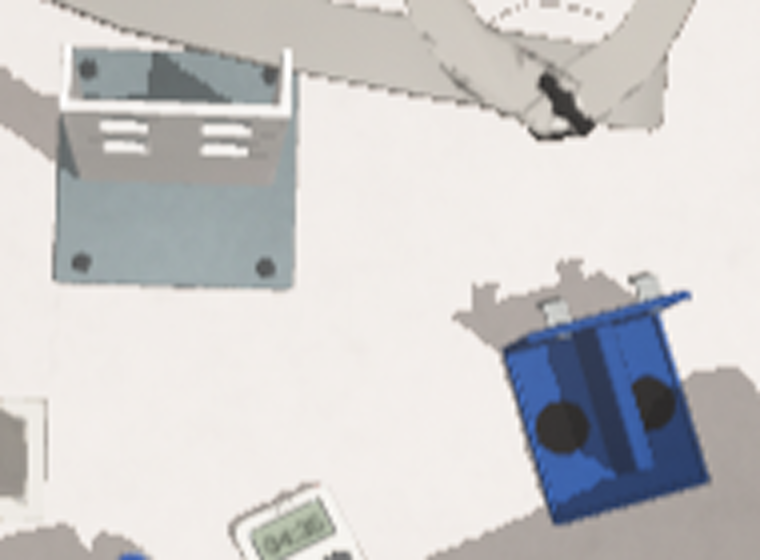

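The crop shows these points, in crop pixels (4x zoom, offset 265,190):
- **Upright:** panel top front edge (62,114)–(288,118), face foot (77,179)–(276,186).
- **Blue bracket:** plate top ends (504,347) and (690,294), shelf front corners (552,524) and (708,482), rib top front end about (641,471).

```bash
cat > h.py <<'E'
import numpy as np,cv2
from scipy.optimize import least_squares
def proj(cam,P):
    K,E=cam; c=np.asarray(P)@E[:3,:3].T+E[:3,3]; p=c@K.T; return p[:,:2]/p[:,2:]
def cam(r,n):
    p=r.camera_params(n); return np.array(p["camera_matrix"]),np.array(p["extrinsics"])
def place(q,L):
    c,s=np.cos(q[2]),np.sin(q[2]); L=np.asarray(L,float)
    return np.c_[q[0]+c*L[:,0]-s*L[:,1],q[1]+s*L[:,0]+c*L[:,1],L[:,2]]
def fit(obs,q0):  # obs: list of (cam,L,uv)
    f=lambda q:np.concatenate([(proj(c,place(q,L))-uv).ravel() for c,L,uv in obs])
    s=least_squares(f,q0,loss="soft_l1"); return s.x,f(s.x).reshape(-1,2)
E
python3 - <<'E'
from h import *; from station import r
c=cam(r,"top"); t=lambda a:np.array([265,190])+np.array(a)/4.
print("campos",-c[1][:3,:3].T@c[1][:3,3])
B=np.array([[70,50,110],[70,-50,110],[-45,50,6],[-45,-50,6],[-25,0,85]])/1e3
q,e=fit([(c,B,t([(504,347),(690,294),(552,524),(708,482),(641,471)]))],[.5,-.2,0]);print(q[:2],np.degrees(q[2]),e.round(1).tolist())
U=np.array([[0,60,262],[0,-60,262],[0,60,8],[0,-60,8]])/1e3
q,e=fit([(c,U,t([(62,114),(288,118),(77,179),(276,186)]))],[.6,0,0]);print(q[:2],np.degrees(q[2]),e.round(1).tolist())
for w in("top","scene"):print(w,proj(cam(r,w),place(q,U)).round(0).tolist())
E
```

```text
campos [ 0.41430222 -0.007244    1.48534698]
[ 0.46858731 -0.26875042] 17.040128453499022 [[3.3, -1.6], [-2.5, -1.1], [0.1, 1.9], [-0.7, 0.3], [0.5, 0.6]]
[ 0.62772379 -0.00339011] -1.6107709660620382 [[-0.6, -0.6], [0.6, -0.2], [0.9, 0.8], [-0.9, 0.2]]
top [[280.0, 218.0], [338.0, 219.0], [285.0, 236.0], [333.0, 237.0]]
scene [[341.0, 170.0], [345.0, 216.0], [338.0, 234.0], [340.0, 276.0]]
```

View pics/scec.png

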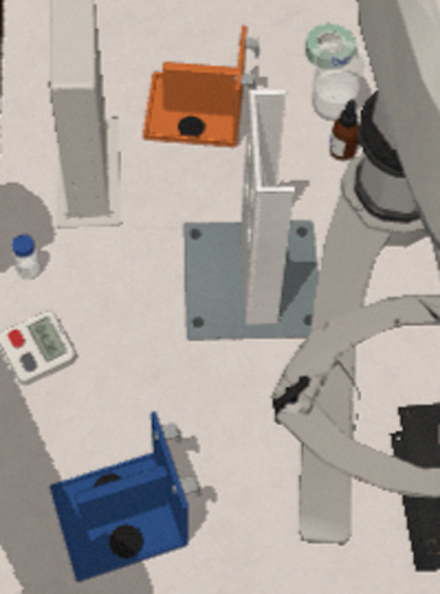

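Upright slot point: about (0.628, -0.003), yaw about -1.6°, and the scene view agrees to 2 px. Blue bracket: about (0.469, -0.269), yaw about 17°, with an uncertain plate corner. The tool's yaw already suits it, so I'll go above it and look with the wrist camera.

drive_tool --steps '[0, 0, 0, -0.035, 0.0215, 0, 1, 0, 0, 0, -0.035, 0.0215, 0, 1, 0, 0, 0, -0.035, 0.0215, 0, 1, 0, 0, 0, -0.035, 0.0215, 0, 1, 0, 0, 0, -0.035, 0.0215, 0, 1, 0, 0, 0, -0.035, 0.0215, 0, 1, 0, 0, 0, -0.035, 0.0215, 0, 1, 0, 0, 0, -0.035, 0.0215, 0, 1, 0, 0, 0, -0.035, 0.0215, 0, 1, 0, 0, 0, -0.035, 0.0215, 0, 1]'

```text
time_s: 0.93
tcp_pos: [0.4643, -0.273, 0.2414]
ee_rot: [[-0.946, -0.323, -0.0], [-0.323, 0.946, 0.0], [0.0, 0.0, -1.0]]
wrist_force: [0.6, -0.4, 0.3]
gripper_width: 1.003
gripper_force: 0.0
```

```bash
python3 - <<'E'
from station import r; from h import *
s=r.sense();print(s["time_s"],s["tcp_pos"],s["ee_rot"],s["joints"]);c=cam(r,"wrist");np.savez("w1.npz",K=c[0],E=c[1])
cv2.imwrite("pics/w1.png",r.capture("wrist"))
print("campos",-c[1][:3,:3].T@c[1][:3,3], c[1][2,:3])
B=np.array([[70,50,110],[70,-50,110],[-45,50,6],[-45,-50,6],[-25,0,85],[64,0,85]])/1e3
print(proj(c,place([.4686,-.2688,np.radians(17)],B)).round().tolist())
E
```

```text
0.9333 [ 0.46434964 -0.2730348   0.24136006] [[-9.46395298e-01 -3.23010480e-01 -4.11922795e-04]
 [-3.23010606e-01  9.46395301e-01  2.87252788e-04]
 [ 2.97056137e-04  4.04910119e-04 -9.99999874e-01]] [-1.32044126e+01  1.36632469e+01 -1.16972563e+01 -1.17633293e-02
 -6.46662343e+01 -5.79454624e+01]
campos [ 0.39987579 -0.29554024  0.38355388] [ 0.24001321  0.08253441 -0.96725474]
[[389.0, 333.0], [253.0, 329.0], [380.0, 163.0], [270.0, 159.0], [326.0, 197.0], [321.0, 309.0]]
```

View pics/w1.png

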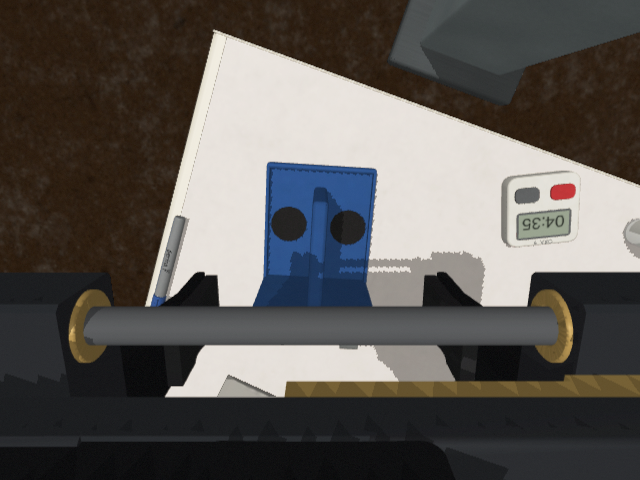

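The wrist view shows the bracket under the gripper. Shelf front corners are at (267,163) and (376,169), shelf/plate corners at (265,276) and (367,277), and the rib front end at (320,189).

```bash
python3 - <<'E'
from h import *; from station import r
z=np.load("w1.npz");w=(z["K"],z["E"]);t=cam(r,"top")
B=np.array([[-45,50,6],[-45,-50,6],[65,50,6],[65,-50,6],[-25,0,85]])/1e3
uv=np.array([(376,169),(267,163),(367,277),(265,276),(320,190)])
T=np.array([265,190])+np.array([(552,524),(708,482),(641,471)])/4.
for o in([(w,B,uv)],[(w,B,uv),(t,B[[0,1,4]],T)]):
    q,e=fit(o,[.47,-.27,.3]);print(q[:2],np.degrees(q[2]),e.round(1).tolist())
R=r.sense()["ee_rot"];p=r.sense()["tcp_pos"];print("tool shift",R.T@(np.r_[q[:2],.069]-p),"tool yaw",np.degrees(np.arctan2(-R[1,0],-R[0,0])))
E
```

```text
[ 0.47242939 -0.27186762] 16.381488872460665 [[-0.1, -2.4], [-0.7, -1.2], [0.2, 2.8], [0.2, -0.4], [0.3, 10.6]]
[ 0.47231493 -0.27173505] 16.21201852952932 [[0.2, -2.3], [-0.4, -1.4], [0.1, 2.8], [0.2, -0.6], [0.6, 10.5], [0.9, 0.2], [0.3, -0.9], [1.6, -1.0]]
tool shift [-0.00214033 -0.00357607  0.17225197] tool yaw 19.153464785829325
```

Bracket at (0.4723, -0.2717), yaw 16.2°, and both views agree. Now align, descend and grip.

drive_tool --steps '[0, 0, 0.05, -0.002, -0.0035, 0.03, 1, 0, 0, 0, 0, 0, 0.035, 1, 0, 0, 0, 0, 0, 0.035, 1, 0, 0, 0, 0, 0, 0.035, 1, 0, 0, 0, 0, 0, 0.025, 1, 0, 0, 0, 0, 0, 0.012, 1, 0, 0, 0, 0, 0, 0, 1]'

```text
time_s: 1.57
tcp_pos: [0.464, -0.2769, 0.0658]
ee_rot: [[-0.962, -0.274, -0.008], [-0.275, 0.962, 0.003], [0.007, 0.005, -1.0]]
wrist_force: [-0.7, 0.2, 0.4]
gripper_width: 1.001
gripper_force: 0.0
```

drive_tool --steps '[0, 0, 0, 0, 0, 0, 0, 0, 0, 0, 0, 0, 0, 0, 0, 0, 0, 0, 0, 0, 0, 0, 0, 0, 0, 0, 0, 0, 0, 0, 0, 0, 0, 0, 0, 0, 0, 0, 0, 0, 0, 0, 0, 0, 0, 0, 0, 0, 0, 0, 0, 0, 0, 0, 0, 0]'

```text
time_s: 2.23
tcp_pos: [0.4667, -0.2777, 0.0698]
ee_rot: [[-0.961, -0.275, 0.0], [-0.275, 0.961, -0.0], [-0.0, -0.0, -1.0]]
wrist_force: [0.0, 0.0, -0.0]
gripper_width: 0.477
gripper_force: 0.0
```

drive_tool --steps '[0, 0, 0, -0.004, 0.004, 0, 0.45, 0, 0, 0, -0.003, 0, 0, 0.45, 0, 0, 0, 0, 0, 0, 0.45, 0, 0, 0, 0, 0, 0, 0, 0, 0, 0, 0, 0, 0, 0, 0, 0, 0, 0, 0, 0, 0, 0, 0, 0, 0, 0, 0, 0, 0, 0, 0, 0, 0, 0, 0, 0, 0, 0, 0, 0, 0, 0, 0, 0, 0, 0, 0, 0, 0]'

```text
time_s: 3.07
tcp_pos: [0.4723, -0.272, 0.0695]
ee_rot: [[-0.961, -0.275, -0.0], [-0.275, 0.961, -0.0], [0.0, -0.0, -1.0]]
wrist_force: [-0.2, -0.3, 0.1]
gripper_width: 0.137
gripper_force: 30.0
```

Gripped: the opening matches the 12 mm rib, at 30 N. Lift, carry to in front of the upright, and turn.

drive_tool --steps '[0, 0, 0, 0, 0, -0.02, 0, 0, 0, 0, 0, 0, -0.036, 0, 0, 0, 0, 0, 0, -0.036, 0, 0, 0, 0, 0, 0, -0.034, 0, 0, 0, 0, 0, 0, 0, 0]'

```text
time_s: 3.48
tcp_pos: [0.4758, -0.2735, 0.2028]
ee_rot: [[-0.961, -0.277, 0.013], [-0.277, 0.961, -0.005], [-0.011, -0.009, -1.0]]
wrist_force: [1.2, -1.1, -1.9]
gripper_width: 0.136
gripper_force: 30.0
```

drive_tool --steps '[0, 0, 0, -0.0045, 0.0125, 0, 0, 0, 0, 0, -0.009, 0.0265, 0, 0, 0, 0, 0, -0.009, 0.0265, 0, 0, 0, 0, 0, -0.01, 0.0285, 0, 0, 0, 0, 0, -0.01, 0.0285, 0, 0, 0, 0, 0, -0.01, 0.0285, 0, 0, 0, 0, 0, -0.01, 0.0285, 0, 0, 0, 0, 0, -0.01, 0.0285, 0, 0, 0, 0, 0, -0.009, 0.0265, 0, 0, 0, 0, 0, -0.005, 0.0205, 0, 0]'

```text
time_s: 4.32
tcp_pos: [0.4846, -0.001, 0.1945]
ee_rot: [[-0.961, -0.276, -0.002], [-0.276, 0.961, 0.0], [0.002, 0.001, -1.0]]
wrist_force: [0.2, 0.1, -2.5]
gripper_width: 0.132
gripper_force: 30.0
```

drive_tool --steps '[0, 0, 0.05, 0, 0, 0, 0, 0, 0, 0.07, 0, 0, 0, 0, 0, 0, 0.07, 0, 0, 0, 0, 0, 0, 0.07, 0, 0, 0, 0, 0, 0, 0.047, 0, 0, 0, 0, 0, 0, 0, 0, 0, 0, 0, 0, 0, 0, 0, 0, 0, 0]'

```text
time_s: 4.9
tcp_pos: [0.4846, -0.0031, 0.1947]
ee_rot: [[-1.0, 0.027, -0.002], [0.027, 1.0, -0.0], [0.002, -0.0, -1.0]]
wrist_force: [-0.2, 0.1, -3.3]
gripper_width: 0.137
gripper_force: 30.0
```

```bash
python3 - <<'E'
from station import r; from h import *
s=r.sense();print(s["time_s"],s["tcp_pos"],s["ee_rot"].round(3).tolist(),s["gripper_width"])
a=r.capture("top")[170:300,240:400];b=r.capture("scene")[130:300,270:430]
f=lambda i,k:cv2.resize(i,None,fx=k,fy=k,interpolation=cv2.INTER_CUBIC)
a=f(a,2.5*1.0);b=f(b,2.5)
im=np.zeros((425,800,3),np.uint8);im[:a.shape[0],:400]=a;im[:b.shape[0],400:]=b;cv2.imwrite("pics/c1.png",im)
E
```

```text
4.9 [ 0.48455095 -0.00305361  0.19466281] [[-1.0, 0.027, -0.002], [0.027, 1.0, -0.0], [0.002, -0.0, -1.0]] 0.13712773986698965
```

View pics/c1.png

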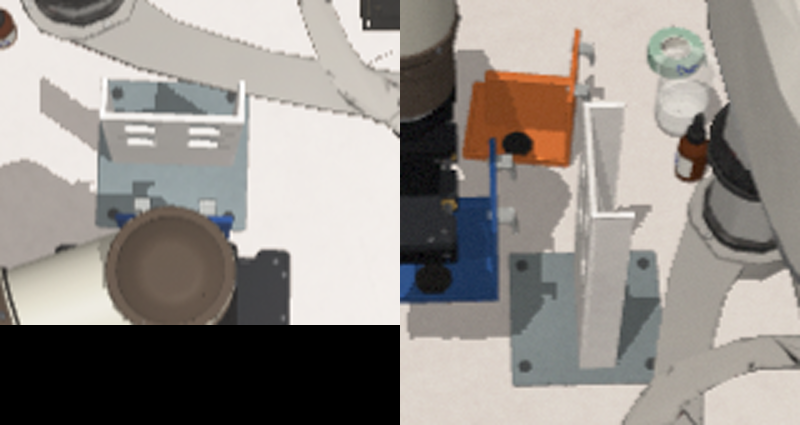

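The bracket is held level in front of the upright. Tabs in the top image are at about (296.8,252) and (322.8,252), and the upper slots at about (296.4,222) and (321,222). Checking these against predictions.

```bash
python3 - <<'E'
from station import r; from h import *
s=r.sense();p=s["tcp_pos"];yaw=np.arctan2(-s["ee_rot"][1,0],-s["ee_rot"][0,0]);t=cam(r,"top");c=cam(r,"scene")
zb=p[2]-.0695
H=np.array([[.078,.028,.105+zb],[.078,-.028,.105+zb]]);P=place([p[0],p[1],yaw],H)
print("tabs",np.degrees(yaw),zb,proj(t,P).round(1).tolist(),proj(c,P).round(1).tolist())
S=np.array([[0,.028,.220],[0,-.028,.220]]);print("slots",proj(t,place([.6277,-.0034,-.028],S)).round(1).tolist())
T=np.array([[0,.06,.262],[0,-.06,.262]]);print("paneltop",proj(t,place([.6277,-.0034,-.028],T)).round(1).tolist(),proj(c,place([.6277,-.0034,-.028],T)).round(1).tolist())
E
```

```text
tabs -1.57469143460439 0.12553933764449166 [[296.5, 251.1], [323.0, 251.7]] [[311.6, 192.9], [312.2, 214.3]]
slots [[295.8, 221.7], [321.9, 222.3]]
paneltop [[279.9, 217.9], [337.6, 219.4]] [[341.4, 170.0], [344.7, 216.1]]
```

Predictions match the pixels within about 1 px. Advance with a 3 mm sideways correction, then feel for contact.

drive_tool --steps '[0, 0, 0, -0.008, 0.001, 0, 0, 0, 0, 0, -0.014, 0.001, 0, 0, 0, 0, 0, -0.014, 0.001, -0.001, 0, 0, 0, 0, -0.01, 0, 0, 0, 0, 0, 0, -0.004, 0, 0, 0, 0, 0, 0, 0, 0, 0, 0]'

```text
time_s: 5.5
tcp_pos: [0.5361, -0.0014, 0.196]
ee_rot: [[-1.0, 0.029, -0.001], [0.029, 1.0, -0.0], [0.001, -0.0, -1.0]]
wrist_force: [0.3, 0.3, -3.6]
gripper_width: 0.137
gripper_force: 30.0
```

drive_tool --steps '[0, 0, 0, -0.003, 0, 0, 0, 0, 0, 0, -0.003, 0, 0, 0, 0, 0, 0, -0.003, 0, 0, 0, 0, 0, 0, -0.003, 0, 0, 0, 0, 0, 0, -0.003, 0, 0, 0, 0, 0, 0, 0, 0, 0, 0]'

```text
time_s: 6.0
tcp_pos: [0.5509, -0.0017, 0.1966]
ee_rot: [[-1.0, 0.028, 0.001], [0.028, 1.0, 0.0], [-0.001, 0.0, -1.0]]
wrist_force: [-0.0, 1.1, -2.2]
gripper_width: 0.135
gripper_force: 30.0
```

```bash
python3 - <<'E'
from station import r; from h import *
s=r.sense();print(s["time_s"],s["tcp_pos"],s["wrist_force"],s["moment"])
a=r.capture("top")[190:270,260:360];b=r.capture("scene")[150:270,290:390]
f=lambda i,k:cv2.resize(i,None,fx=k,fy=k,interpolation=cv2.INTER_CUBIC)
a=f(a,4);b=f(b,4)
im=np.zeros((480,800,3),np.uint8);im[:a.shape[0],:400]=a;im[:b.shape[0],400:]=b;cv2.imwrite("pics/c2.png",im)
E
```

```text
6.0 [ 0.55093156 -0.001727    0.19662458] [-0.01539753  1.08335732 -2.21882333] [-0.02044824  0.03893502 -0.03031743]
```

View pics/c2.png

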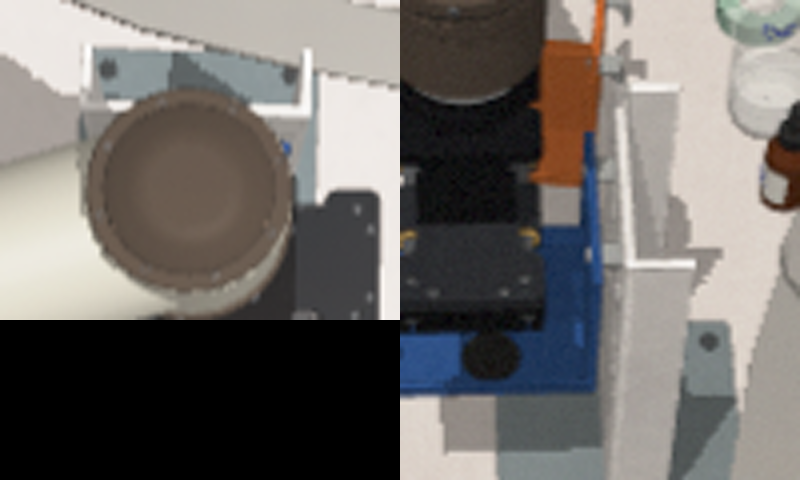

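The tabs enter the slots with no contact force. About 7–12 mm of gap remains between the back plate (column 600) and the panel (column 622). Continue until contact.

drive_tool --steps '[0, 0, 0, -0.002, 0, 0, 0, 0, 0, 0, -0.002, 0, 0, 0, 0, 0, 0, -0.002, 0, 0, 0, 0, 0, 0, 0, 0, 0, 0]'

```text
time_s: 6.43
tcp_pos: [0.5568, -0.0019, 0.1966]
ee_rot: [[-1.0, 0.028, 0.0], [0.028, 1.0, -0.0], [-0.0, 0.0, -1.0]]
wrist_force: [0.1, -0.9, -2.6]
gripper_width: 0.135
gripper_force: 30.0
```

drive_tool --steps '[0, 0, 0, -0.001, 0, 0, 0, 0, 0, 0, -0.001, 0, 0, 0, 0, 0, 0, 0, 0, 0, 0]'

```text
time_s: 6.68
tcp_pos: [0.5585, -0.002, 0.1965]
ee_rot: [[-1.0, 0.028, 0.0], [0.028, 1.0, -0.0], [-0.0, -0.0, -1.0]]
wrist_force: [1.1, 0.3, -2.5]
gripper_width: 0.138
gripper_force: 30.0
```

drive_tool --steps '[0, 0, 0, -0.001, 0, 0, 0, 0, 0, 0, -0.001, 0, 0, 0, 0, 0, 0, 0, 0, 0, 0]'

```text
time_s: 6.93
tcp_pos: [0.5602, -0.0021, 0.1964]
ee_rot: [[-1.0, 0.028, -0.001], [0.028, 1.0, -0.0], [0.001, -0.0, -1.0]]
wrist_force: [-1.3, 0.2, -2.5]
gripper_width: 0.139
gripper_force: 30.0
```

drive_tool --steps '[0, 0, 0, -0.001, 0, 0, 0, 0, 0, 0, -0.001, 0, 0, 0, 0, 0, 0, 0, 0, 0, 0]'

```text
time_s: 7.18
tcp_pos: [0.5604, -0.0022, 0.196]
ee_rot: [[-1.0, 0.029, -0.005], [0.029, 1.0, -0.0], [0.005, -0.0, -1.0]]
wrist_force: [-7.1, 1.3, -1.0]
gripper_width: 0.134
gripper_force: 30.0
```

drive_tool --steps '[0, 0, 0, -0.001, 0, 0, 0, 0, 0, 0, -0.001, 0, 0, 0, 0, 0, 0, 0, 0, 0, 0]'

```text
time_s: 7.43
tcp_pos: [0.5605, -0.0024, 0.1956]
ee_rot: [[-1.0, 0.029, -0.009], [0.029, 1.0, -0.0], [0.009, -0.001, -1.0]]
wrist_force: [-10.4, 3.0, 0.6]
gripper_width: 0.134
gripper_force: 30.0
```

Contact at TCP x = 0.5603, which puts the panel face at 0.630 as expected. Ease back about 1 mm off the face, then lower.

drive_tool --steps '[0, 0, 0, 0.0045, 0, 0, 0, 0, 0, 0, 0, 0, 0, 0, 0, 0, 0, 0, 0, 0.004, 0, 0, 0, 0, 0, 0, 0.006, 0, 0, 0, 0, 0, 0, 0.006, 0, 0, 0, 0, 0, 0, 0, 0]'

```text
time_s: 7.93
tcp_pos: [0.5595, -0.0021, 0.1787]
ee_rot: [[-1.0, 0.028, -0.002], [0.028, 1.0, -0.0], [0.002, -0.0, -1.0]]
wrist_force: [-0.1, -0.2, -3.2]
gripper_width: 0.133
gripper_force: 30.0
```

drive_tool --steps '[0, 0, 0, 0, 0, 0.003, 0, 0, 0, 0, 0, 0, 0.003, 0, 0, 0, 0, 0, 0, 0.002, 0, 0, 0, 0, 0, 0, 0, 0]'

```text
time_s: 8.27
tcp_pos: [0.56, -0.002, 0.172]
ee_rot: [[-1.0, 0.028, -0.0], [0.028, 1.0, -0.0], [0.0, -0.0, -1.0]]
wrist_force: [-0.8, 0.3, -3.0]
gripper_width: 0.136
gripper_force: 30.0
```

drive_tool --steps '[0, 0, 0, 0, 0, 0.001, 0, 0, 0, 0, 0, 0, 0.001, 0, 0, 0, 0, 0, 0, 0, 0]'

```text
time_s: 8.52
tcp_pos: [0.56, -0.002, 0.1705]
ee_rot: [[-1.0, 0.028, 0.0], [0.028, 1.0, 0.0], [-0.0, 0.0, -1.0]]
wrist_force: [0.3, -1.0, -2.8]
gripper_width: 0.135
gripper_force: 30.0
```

drive_tool --steps '[0, 0, 0, 0, 0, 0.001, 0, 0, 0, 0, 0, 0, 0.001, 0, 0, 0, 0, 0, 0, 0, 0]'

```text
time_s: 8.77
tcp_pos: [0.56, -0.002, 0.1691]
ee_rot: [[-1.0, 0.028, 0.001], [0.028, 1.0, 0.0], [-0.001, 0.0, -1.0]]
wrist_force: [-2.8, 0.3, 0.8]
gripper_width: 0.135
gripper_force: 30.0
```

drive_tool --steps '[0, 0, 0, 0, 0, 0.001, 0, 0, 0, 0, 0, 0, 0.0005, 0, 0, 0, 0, 0, 0, 0, 0]'

```text
time_s: 9.02
tcp_pos: [0.56, -0.0019, 0.169]
ee_rot: [[-1.0, 0.028, 0.001], [0.028, 1.0, 0.0], [-0.001, 0.0, -1.0]]
wrist_force: [-6.2, 2.0, 7.6]
gripper_width: 0.132
gripper_force: 30.0
```

Seated at TCP z = 0.169, exactly the expected height, with upward force. Open and check before withdrawing.

drive_tool --steps '[0, 0, 0, 0, 0, 0, 0.3, 0, 0, 0, 0, 0, 0, 0.5, 0, 0, 0, 0, 0, 0, 0.7, 0, 0, 0, 0, 0, 0, 0.7, 0, 0, 0, 0, 0, 0, 0.7, 0, 0, 0, 0, 0, 0, 0.7]'

```text
time_s: 9.52
tcp_pos: [0.56, -0.0021, 0.1669]
ee_rot: [[-1.0, 0.028, -0.0], [0.028, 1.0, -0.0], [0.0, -0.0, -1.0]]
wrist_force: [0.8, -0.5, 0.1]
gripper_width: 0.503
gripper_force: 0.0
```

drive_tool --steps '[0, 0, 0, 0, 0, -0.01, 0.7, 0, 0, 0, 0, 0, -0.02, 0.7, 0, 0, 0, 0, 0, -0.03, 0.7, 0, 0, 0, 0, 0, -0.03, 0.7, 0, 0, 0, 0.02, 0, -0.03, 0.7, 0, 0, 0, 0.035, 0, 0, 0.7, 0, 0, 0, 0.035, 0, 0, 0.7, 0, 0, 0, 0.035, 0, 0, 0.7, 0, 0, 0, 0.02, 0, 0, 0.7, 0, 0, 0, 0, 0, 0, 0.7]'

```text
time_s: 10.35
tcp_pos: [0.4114, 0.0015, 0.2884]
ee_rot: [[-1.0, 0.027, 0.002], [0.027, 1.0, 0.001], [-0.002, 0.001, -1.0]]
wrist_force: [-0.5, -0.1, 0.5]
gripper_width: 0.701
gripper_force: 0.0
```

```bash
python3 - <<'E'
from station import r; from h import *
s=r.sense();print(s["time_s"],s["tcp_pos"],s["wrist_force"])
a=r.capture("top")[190:290,260:360];b=r.capture("scene")[150:270,290:390]
f=lambda i,k:cv2.resize(i,None,fx=k,fy=k,interpolation=cv2.INTER_CUBIC)
a=f(a,4);b=f(b,4)
im=np.zeros((480,800,3),np.uint8);im[:a.shape[0],:400]=a;im[:b.shape[0],400:]=b;cv2.imwrite("pics/c3.png",im)
q=[.6301-.07,-.002,-.028];P=place(q,np.array([[.07,.05,.21],[.07,-.05,.21],[-.045,-.05,.1]]))
print((proj(cam(r,"top"),P)-[260,190]).round(1)*4,((proj(cam(r,"scene"),P)-[290,150])*4+[400,0]).round())
E
```

```text
10.35 [0.4114377  0.00154657 0.28843103] [-0.49987587 -0.09048175  0.52710132]
[[104.  124.4]
 [288.8 129.2]
 [278.  355.6]] [[607. 155.]
 [618. 306.]
 [407. 419.]]
```

View pics/c3.png

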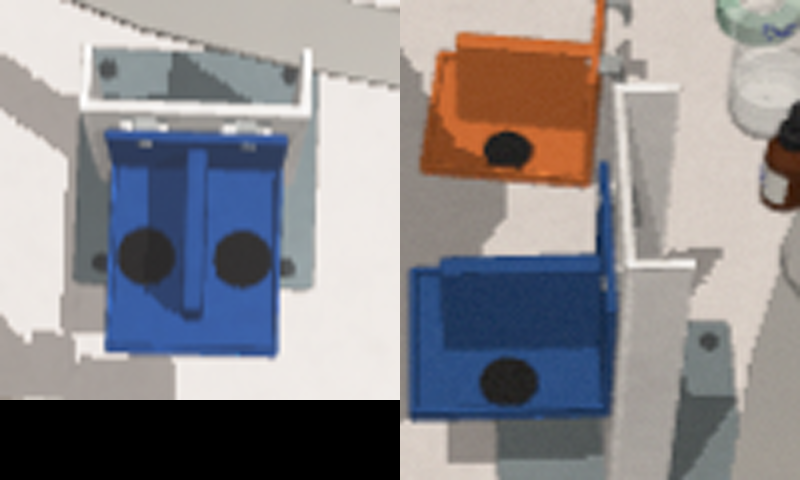

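The bracket hangs on its own. The tab tops are in the upper slots at (145,142) and (250,144), and the plate is within about 2 px of its seated prediction, which fits a slight sag. The orange bracket hasn't moved and the arm is clear, so I'm handing in.

```bash
python3 -c "
from station import r
print(r.finish_job())"
```

```text
the job is handed in; nothing more can be done
None
```

The blue bracket hangs from the upper slots with both hooks seated and the gripper clear, the orange bracket still stands where it was, and the job was handed in at about 10.5 s; no verdict came back.

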